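# Start the banknote counter

## Robot

A 6-joint arm with a two-finger parallel gripper is mounted at the origin on the work surface. World frame = base frame: x ahead of the robot, y to its left, z up, the work surface at z = 0. Lengths are in m, angles in rad, forces in N, time in s.
With the tool pointing down it reaches from about 0.225 to 0.875 m from the base axis. Payload 3.4 kg.
Tool frame: the origin (TCP) lies between the finger pads; the fingertips stand 11 mm ahead of it and the grasp point (between the pads) lies 8 mm behind it (tips_ahead is the distance from the TCP to the fingertips, in m); z points along the fingers, x is the direction in which the jaws open and shut, and the axes are right-handed (so a half turn about z gives the same grasp; the last joint's range is limited). The gripper opens to 85 mm and grips with 20 to 120 N. Pads are 22 mm wide; open, the fingers measure 114 mm over their backs; the gripper's body (76 mm by 85 mm) begins 54 mm behind the grasp point. The pads swing forward as they close: fully open they stand 13 mm farther back than shut.
Start: joints at [-1.303, 0.276, 1.505, -0, 1.361, -0.121], TCP at [0.218, -0.532, 0.242] pointing down, gripper open.
Joint ranges: [-2.89, 2.89], [-0.75, 2.08], [0.22, 2.7], [-1.18, 4.32], [0.11, 2.71], [-2.7, 2.7]. Speed limits (rad/s): [2.57, 2.57, 3.14, 3.14, 3.14, 3.14].

## Interface

Orientations are given as a unit quaternion [w, x, y, z].
In Python, from rig import get_state, get_image, sign_off, masks_of, tips_ahead gives the robot as it stands.
- The arm moves only by the tool play_rows, never from a script. Its argument "series" is a list of rows, each an object of numbers: "fingers": the closure, from -1 (fully open) to 1 (shut); "dx", "dy", "dz": the shift along the world's x, y, z in mm; "turn": the turn about the world's z in rad. A call has 1 to 20 rows; each row shifts and turns the pose as measured when the row begins; what a row does not reach is not made up. A row lasts 1/12 s, in which the tool goes at most 41.7 mm and 7.16 degrees, less where a joint would pass 70% of its speed; a pose out of reach is approached as far as the arm can. A call with a gripper value outside its range is refused whole. The fingers move at their own pace and stop on an object; "squeeze" is the grip in N (left out, the last holds). Time passes only in rows, so rows that do not move let the fingers close. It gives the time, the measured TCP pose, the force and the opening at its end, in the units of the state.
- get_state(): the state, without advancing time (a new reading comes with each control period).
- get_image(name): name is "scene" or "top" or "wrist"; returns a dict with "pixels" (400x640x3 uint8, red, green, blue), "vfov" (degrees; the focal length in pixels is half the picture's height over the tangent of half this angle, whatever the lens; pixels are square), "cx", "cy" (the principal point, pixels), "rvec" (rotation vector, rad) and "tvec" (3), from world to camera coordinates, as OpenCV has them; the wrist camera has in their place "hand_eye" (4x4, takes a point from camera to tool coordinates, whose origin is the TCP and whose axes are the tool frame's). Camera axes: x right, y down, z forward; pixel columns grow to the right and rows downward; lengths in m; the calibration is good to about 2 mm. A picture is of the moment at which its call begins: read the wrist's pose just before it. There is no depth.
- sign_off(): hands the job in, once; it reports no verdict.
Trained networks look in a picture, given as the dict that the camera call returned (one of the last four; its "shot" number tells which), for a name from the list of things; names that differ only in an ending like _2 or _b are one class to them, and where a whole thing is asked for, a point or a joint stands for the part that bears it (a point fixed in the world has none). Each returns a list of dicts, best first, with "p" (0 to 1); they miss things now and then, are a little off and sometimes report something else, mostly with a low value. They report only what shows in the picture. A call takes as long as a camera call. They do not tell look-alikes from the thing itself.
- masks_of(picture, label): "region" (400x640 bool, what is visible of it) and "xy" ([column, row] in pixels, amid what is visible of it).
The state is a dict: "clock": time; "qpos": joint angles; "qd": joint speeds; "effort": joint torques, N m; "position": TCP position; "ee_rot": TCP orientation; "contact_force": force on the tool from outside, world axes, zero at the start; "moment": the same for the moment, N m; "width": finger opening in m.
Only numpy, scipy, OpenCV 4.12 (cv2) and the standard library are available. Lean on these libraries where they do the work, as an engineer would, in place of code of your own. Each camera call takes 0.05 s, during which the arm holds its last target. There are 200 camera calls.

## Task

Start up the banknote counter by pressing its controls in order; nothing needs to be gripped. First switch the mains rocker on, by pushing down its raised end, the one marked with a white bar, until it is all the way over. Then press the blue key on the counter fully in, and after it the green key fully in. Leave the red and yellow keys alone and do not move or lift the card terminal, the stamp or the pen cup.

Things in the scene. Friction and masses are not known exactly. Their poses are not given: they have to be found in the camera images.
- counter: banknote counter, light grey, fixed: 240 (x) x 320 (y) x 185 mm high; origin at the centre of its underside, its x axis points to its rear. The front deck (its x from -120 to 15 mm) is level, 120 mm high, and carries four keys in a row along its y axis, 62 mm in front of the origin and 56 mm apart, in an order that changes; the rear part is 185 mm high.
- blue_top (a point): blue key: square key cap 26 x 26 mm on a grey 36 mm bezel, on the counter's deck; this point is the centre of its top face, 136 mm above the work surface when up, 129 mm when fully in (z up).
- green_top (a point): green key: square key cap 26 x 26 mm on a grey 36 mm bezel, on the counter's deck; this point is the centre of its top face, 136 mm above the work surface when up, 129 mm when fully in (z up).
- red_top (a point): red key: square key cap 26 x 26 mm on a grey 36 mm bezel, on the counter's deck; this point is the centre of its top face, 136 mm above the work surface when up, 129 mm when fully in (z up).
- yellow_top (a point): yellow key: square key cap 26 x 26 mm on a grey 36 mm bezel, on the counter's deck; this point is the centre of its top face, 136 mm above the work surface when up, 129 mm when fully in (z up).
- blue_key (a joint): travel of the blue key straight down in m: 0 up, 0.007 fully in. A latching key: about 3 N moves it, no spring, it stays where it is left. Press second.
- green_key (a joint): travel of the green key straight down in m: 0 up, 0.007 fully in. A latching key: about 3 N moves it, no spring, it stays where it is left. Press third.
- red_key (a joint): travel of the red key straight down in m: 0 up, 0.007 fully in. A latching key: about 3 N moves it, no spring, it stays where it is left. Leave up.
- yellow_key (a joint): travel of the yellow key straight down in m: 0 up, 0.007 fully in. A latching key: about 3 N moves it, no spring, it stays where it is left. Leave up.
- switchbox: white mains switch box, fixed: 85 (x) x 110 (y) x 45 mm high; origin at the centre of its underside. A dark red rocker, 46 (along box x) x 28 mm, sits in a black frame in the middle of its top; the rocker's hinge runs along the box's y axis, 56 mm above the work surface, at the bottom of the shallow V that the two halves of its top face make.
- rocker_on_end (a point): point on the top face of the rocker's on end (marked with a white bar), 16 mm from the hinge towards the box's +x; when off this end is raised and the point is about 62 mm above the work surface, when fully on 56 mm and that half of the face is level. Push it down.
- rocker (a joint): rocker angle in rad: 0 off (on end raised) to 0.4 fully on (on end down); starts between 0 and 0.08. Friction only (about 2.5 N at the point rocker_on_end), it stays where it is left.
- terminal_center (a point): centre of the yellow card terminal, loose, 160 x 78 x 22 mm, lying on the work surface beside the counter. Leave it.
- stamp_center (a point): centre of a loose wooden-handled stamp, 60 mm tall, 28 mm across, standing on the counter's deck at the end of the key row, at least 60 mm from the nearest key's centre. Leave it.
- pencup_center (a point): centre of a loose dark pen cup, 72 mm across, 95 mm tall (pens to 130 mm), beside the switch box. Leave it.
There are look-alikes about, which are no part of the job. What is shaped like the part that bears stamp_center but turquoise is not meant.

How it is judged:
On the way, in this order (a step that is already met when the one before it is completed fails the run):
1. the mains rocker is switched on (value of joint rocker above 0.33 rad), for 0.2 s.
2. the blue key is pressed fully in (value of joint blue_key above 0.0055 m), for 0.2 s.
3. the green key is pressed fully in (value of joint green_key above 0.0055 m), for 0.2 s.
At the end, for the whole second after the job is handed in: The rocker is on (over 0.33 of 0.4 rad), the blue and green keys are in (over 5.5 of 7 mm), the red and yellow keys are up (under 2 mm), and the terminal, stamp and pen cup stand within 15 mm of where they were, upright (within 0.2 rad) (value of joint rocker above 0.33 rad and value of joint each of blue_key, green_key above 0.0055 m and value of joint each of red_key, yellow_key below 0.002 m and distance of each of terminal_center, stamp_center, pencup_center from where it was at the start of the episode below 0.015 m and angle between each of terminal_center, stamp_center, pencup_center's own z axis and vertical below 0.2 rad); the robot touches nothing.
It fails at once if the blue key is pressed before the rocker is on (value of joint blue_key above 0.003 m and value of joint rocker below 0.3 rad).
It fails at once if the green key is pressed before the blue key is in (value of joint green_key above 0.003 m and value of joint blue_key below 0.005 m).
It fails at once if the red or yellow key is pressed (value of joint any of red_key, yellow_key above 0.003 m).
It fails at once if the terminal, stamp or pen cup is moved, lifted or tipped (distance of any of terminal_center, stamp_center, pencup_center from where it was at the start of the episode above 0.02 m or angle between any of terminal_center, stamp_center, pencup_center's own z axis and vertical above 0.4 rad).
It also fails if it takes over 48 s, if anything falls off the work surface, if the arm or the gripper's body presses on something with over 40 N, if the wrist force passes 120 N, or if a joint passes its speed limit or range.

## Working session

There is one attempt and no reset: what is moved stays moved. The work goes in short steps, Python scripts to look and compute and a tool call to move; the robot and the scene stay as the last step left them, time stands still between calls to the robot, and variables do not carry over. Pictures are saved under pics/ and viewed, about 8 in all and at most 12, crops included, and the job is handed in when it is done.

Besides the shell and the picture viewer there is one more tool, called after "Request:" as a command line: name --argument value ..., lists and objects as JSON in quotes. play_rows: Moves the arm, as the interface text tells. Its arguments: {"type":"object","properties":{"series":{"type":"array"},"squeeze":{"type":"number"}},"required":["series"]}

```bash
mkdir -p pics; cat > h.py <<'E'
import numpy as np, cv2
from rig import *
def K(im):
    f=200/np.tan(np.radians(im["vfov"])/2); return np.array([[f,0,im["cx"]],[0,f,im["cy"]],[0,0,1]])
def ray(im,uv):
    R=cv2.Rodrigues(np.array(im["rvec"],float))[0]; t=np.array(im["tvec"],float).ravel()
    return -R.T@t, R.T@np.linalg.inv(K(im))@np.array([uv[0],uv[1],1.])
def at_z(im,uv,z):
    o,d=ray(im,uv); return o+d*(z-o[2])/d[2]
def proj(im,P):
    return cv2.projectPoints(np.array(P,float).reshape(-1,3),np.array(im["rvec"],float),np.array(im["tvec"],float),K(im),None)[0].reshape(-1,2)
def save(n,a): cv2.imwrite("pics/"+n,cv2.cvtColor(a,cv2.COLOR_RGB2BGR))
E
python3 - <<'E'
from h import *
s=get_state();print(s)
Z=dict(blue_top=.136,green_top=.136,red_top=.136,yellow_top=.136,rocker_on_end=.06,switchbox=.045,counter=.12,stamp_center=.15,pencup_center=.05,terminal_center=.011)
for c in("top","scene"):
    im=get_image(c);save(c+"1.png",im["pixels"]);print(c,{k:v for k,v in im.items() if k!="pixels"})
    for n,z in Z.items():
        for m in masks_of(im,n)[:3]:print(n,round(m["p"],2),np.round(m["xy"]),m["region"].sum(),np.round(at_z(im,m["xy"],z),3))
E
```

```text
{'clock': 0.0, 'qpos': array([-1.30299343e+00,  2.76592104e-01,  1.50614518e+00,  7.53616652e-06,
        1.36067698e+00, -1.20995268e-01]), 'qd': array([ 0.00083774,  0.00053861, -0.00111744,  0.00202725, -0.00119436,
       -0.00013606]), 'effort': array([-8.91636846e-04, -4.16782594e+01, -2.45807648e+01, -1.30715262e-04,
        1.10842785e-02,  1.46020523e-05]), 'position': array([ 0.21783395, -0.53159296,  0.24143653]), 'ee_rot': array([-5.97859517e-04,  8.30383632e-01, -5.57191345e-01, -6.87127516e-04]), 'contact_force': array([ 0.05902111,  0.05218988, -0.8121244 ]), 'moment': array([ 0.01957123, -0.01968911,  0.02122588]), 'width': 0.085585357851765}
top {'vfov': 54.5254797118632, 'cx': 319.84398287319675, 'cy': 198.4478406036261, 'rvec': array([ 2.19018463e+00, -2.21466566e+00,  1.74283520e-03]), 'tvec': array([-0.04195514,  0.52156557,  1.07676564]), 'shot': 1}
blue_top 0.46 [158. 193.] 1692 [0.535 0.348 0.136]
green_top 0.45 [211. 194.] 136 [0.533 0.217 0.136]
yellow_top 0.52 [257. 188.] 113 [0.546 0.103 0.136]
yellow_top 0.5 [233. 190.] 114 [0.542 0.163 0.136]
rocker_on_e
[... 490 characters left out ...]
, 'cy': 196.6847206014221, 'rvec': array([ 1.52331334,  2.13193897, -0.81301522]), 'tvec': array([ 0.21967486, -0.27328146,  1.5075235 ]), 'shot': 2}
yellow_top 0.66 [408. 223.] 98 [0.541 0.166 0.136]
rocker_on_end 0.65 [243. 180.] 103 [ 0.475 -0.317  0.06 ]
switchbox 0.75 [245. 183.] 1061 [ 0.472 -0.315  0.045]
counter 0.71 [398. 267.] 14355 [0.657 0.17  0.12 ]
stamp_center 0.5 [364. 218.] 112 [0.569 0.064 0.15 ]
stamp_center 0.43 [444. 208.] 128 [0.479 0.239 0.15 ]
pencup_center 0.56 [190. 190.] 991 [ 0.553 -0.449  0.05 ]
terminal_center 0.81 [494. 276.] 2014 [0.536 0.398 0.011]
terminal_center 0.62 [385. 220.] 81 [0.449 0.098 0.011]
terminal_center 0.29 [405. 228.] 116 [0.458 0.156 0.011]
```

```bash
ls pics
```

```text
scene1.png
top1.png
```

```bash
python3 - <<'E'
import cv2,numpy as np
a=cv2.imread("pics/top1.png");b=cv2.imread("pics/scene1.png")
A=cv2.resize(a[120:260,140:300],(640,560),interpolation=cv2.INTER_CUBIC)
cv2.imwrite("pics/keys.png",A)
B=cv2.resize(a[160:270,380:500],(480,440),interpolation=cv2.INTER_CUBIC)
C=cv2.resize(b[140:250,190:270],(320,440),interpolation=cv2.INTER_CUBIC)
cv2.imwrite("pics/sw.png",np.hstack([B,C]))
E
```

```text
(no output)
```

View pics/keys.png

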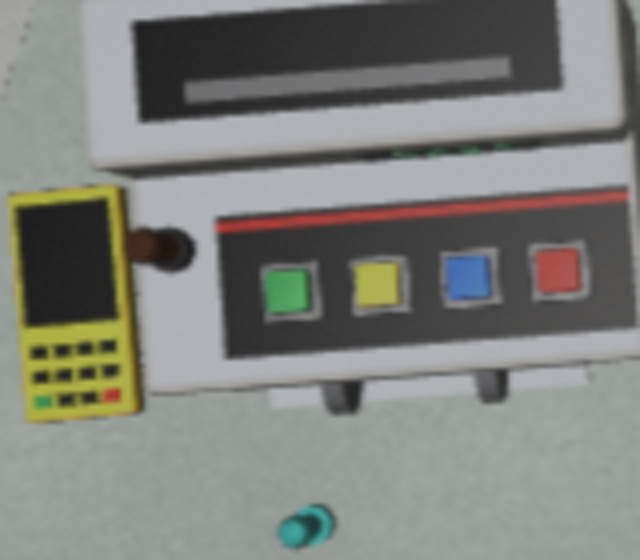

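View pics/sw.png

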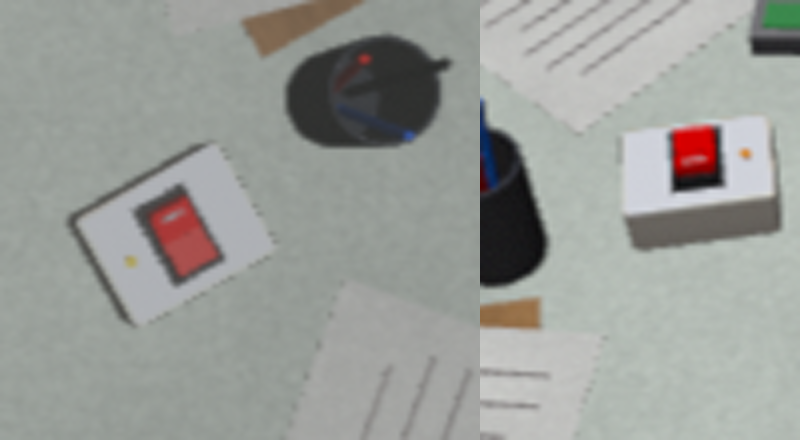

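View pics/top1.png

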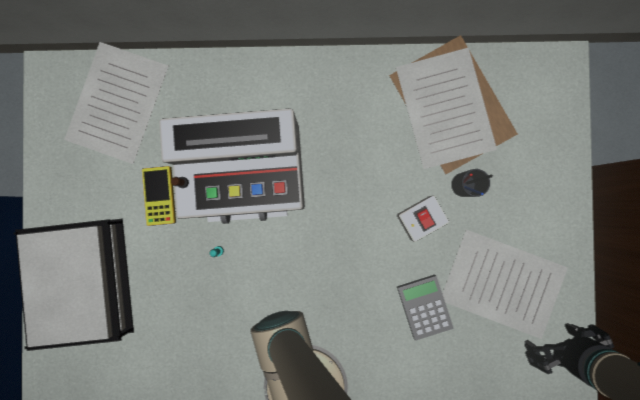

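View pics/scene1.png

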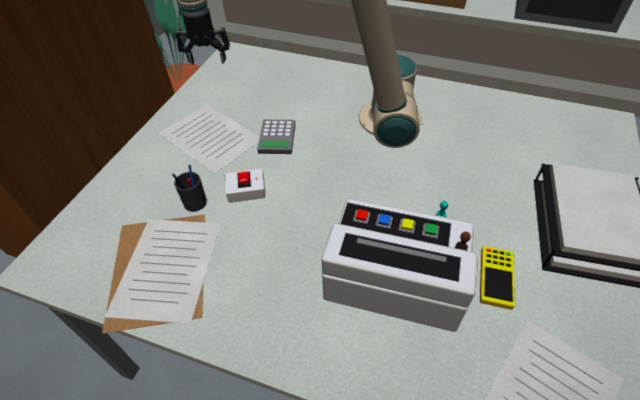

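Top view: the keys run left to right as green (212,193), yellow (234,191), blue (257,189), red (279,187). The brown stamp on the deck is at (179,181), and the turquoise one on the table at (216,251) is a look-alike. The rocker is at about (426,218), with its white bar on the far (upper-left) end at about (423,214). The pen cup is at (470,182). Next I measure these by colour.

```bash
python3 - <<'E'
from h import *
seeds={"top":dict(green=(212,193),yellow=(234,191),blue=(257,189),red=(279,187),rocker=(426,219)),
"scene":dict(green=(431,229),yellow=(408,224),blue=(385,220),red=(361,215),rocker=(244,179))}
HR=dict(green=(50,80),yellow=(22,35),blue=(100,120),red=None,rocker=None)
for c in seeds:
    im=get_image(c);hsv=cv2.cvtColor(im["pixels"],cv2.COLOR_RGB2HSV)
    for n,(u,v) in seeds[c].items():
        w=16 if n=="rocker" else 10
        win=np.zeros((400,640),bool);win[v-w:v+w,u-w:u+w]=1
        h=hsv[...,0]; r=HR[n]; hm=((h<10)|(h>170)) if r is None else ((h>=r[0])&(h<=r[1]))
        m=(win&hm&(hsv[...,1]>110)&(hsv[...,2]>60)).astype(np.uint8)
        k,l,st,ce=cv2.connectedComponentsWithStats(m);i=1+st[1:,4].argmax();ys,xs=np.where(l==i)
        box=cv2.minAreaRect(np.c_[xs,ys].astype(np.float32))
        z=.057 if n=="rocker" else .135
        print(c,n,len(xs),np.round(ce[i],1),np.round(at_z(im,ce[i],z),4))
        if n=="rocker":
            print([list(np.round(at_z(im,p,z)[:2],4)) for p in cv2.boxPoints(box)],np.round(cv2.boxPoints(box),1))
    if c=="top":
        for n,pts in dict(box=[(72,220),(215,142),(275,242),(135,325)],bar=[(173,215)]).items():
            for p in pts: print(n,np.round(at_z(im,(380+p[0]/4-.4,160+p[1]/4-.4),.045 if n=="box" else .062),4))
E
```

```text
top green 97 [211.5 192.4] [0.5365 0.2168 0.135 ]
top yellow 106 [234.1 190.5] [0.5403 0.1608 0.135 ]
top blue 101 [256.5 188.9] [0.5438 0.1056 0.135 ]
top red 99 [279.3 187.3] [0.5471 0.0493 0.135 ]
top rocker 183 [425.2 218.6] [ 0.4637 -0.3259  0.057 ]
[[np.float64(0.4777), np.float64(-0.3018)], [np.float64(0.4913), np.float64(-0.3272)], [np.float64(0.4502), np.float64(-0.3487)], [np.float64(0.4367), np.float64(-0.3233)]] [[415.9 213.4]
 [425.5 208.2]
 [434.  223.6]
 [424.4 228.9]]
box [ 0.4748 -0.2557  0.045 ]
box [ 0.5258 -0.3516  0.045 ]
box [ 0.4587 -0.3902  0.045 ]
box [ 0.4044 -0.2965  0.045 ]
bar [ 0.4778 -0.3187  0.062 ]
scene green 110 [430.8 228. ] [0.5373 0.2193 0.135 ]
scene yellow 122 [407.2 223.5] [0.5418 0.1637 0.135 ]
scene blue 118 [384.2 218.9] [0.5456 0.1082 0.135 ]
scene red 118 [361.4 214.1] [0.5488 0.0521 0.135 ]
scene rocker 130 [243.1 177.4] [ 0.4652 -0.3234  0.057 ]
[[np.float64(0.4465), np.float64(-0.3492)], [np.float64(0.4372), np.float64(-0.3213)], [np.float64(0.4807), np.float64(-0.3001)], [np.float64(0.4897), np.float64(-0.3273)]] [[238. 171.]
 [248. 171.]
 [248. 183.]
 [238. 183.]]
```

The heights and the 56 mm key spacing check out, and both views agree within 3 mm. Targets: blue (0.545, 0.107), green (0.537, 0.218), rocker on end (0.481, −0.316) with box x at about 28.5°. I'm moving above the rocker with the fingers shut.

Request:
play_rows --series '[{"fingers": 1,"dx": 22,"dy": 18,"dz": -6,"turn": 0.01},{"fingers": 1,"dx": 22,"dy": 18,"dz": -6,"turn": 0.01},{"fingers": 1,"dx": 22,"dy": 18,"dz": -6,"turn": 0.01},{"fingers": 1,"dx": 22,"dy": 18,"dz": -6,"turn": 0.01},{"fingers": 1,"dx": 22,"dy": 18,"dz": -6,"turn": 0.01},{"fingers": 1,"dx": 22,"dy": 18,"dz": -6,"turn": 0.01},{"fingers": 1,"dx": 22,"dy": 18,"dz": -6,"turn": 0.01},{"fingers": 1,"dx": 22,"dy": 18,"dz": -6,"turn": 0.01},{"fingers": 1,"dx": 22,"dy": 18,"dz": -6,"turn": 0.01},{"fingers": 1,"dx": 22,"dy": 18,"dz": -6,"turn": 0.01},{"fingers": 1,"dx": 22,"dy": 18,"dz": -6,"turn": 0.01},{"fingers": 1,"dx": 22,"dy": 18,"dz": -6,"turn": 0.01},{"fingers": 1},{"fingers": 1}]'

```text
invalid input at $.series[12]: expected keys fingers, dx, dy, dz, turn
```

Request:
play_rows --series '[{"fingers": 1,"dx": 22,"dy": 18,"dz": -6,"turn": 0.01},{"fingers": 1,"dx": 22,"dy": 18,"dz": -6,"turn": 0.01},{"fingers": 1,"dx": 22,"dy": 18,"dz": -6,"turn": 0.01},{"fingers": 1,"dx": 22,"dy": 18,"dz": -6,"turn": 0.01},{"fingers": 1,"dx": 22,"dy": 18,"dz": -6,"turn": 0.01},{"fingers": 1,"dx": 22,"dy": 18,"dz": -6,"turn": 0.01},{"fingers": 1,"dx": 22,"dy": 18,"dz": -6,"turn": 0.01},{"fingers": 1,"dx": 22,"dy": 18,"dz": -6,"turn": 0.01},{"fingers": 1,"dx": 22,"dy": 18,"dz": -6,"turn": 0.01},{"fingers": 1,"dx": 22,"dy": 18,"dz": -6,"turn": 0.01},{"fingers": 1,"dx": 22,"dy": 18,"dz": -6,"turn": 0.01},{"fingers": 1,"dx": 22,"dy": 18,"dz": -6,"turn": 0.01},{"fingers": 1,"dx": 0,"dy": 0,"dz": 0,"turn": 0},{"fingers": 1,"dx": 0,"dy": 0,"dz": 0,"turn": 0}]'

```text
clock: 2.37
position: [0.4919, -0.3077, 0.1681]
ee_rot: [0.002, 0.863, -0.506, 0.003]
contact_force: [-0.9, -0.2, 0.1]
width: -0.0002
```

```bash
cat >> h.py <<'E'
def wrist(s,im):
    from scipy.spatial.transform import Rotation as R
    q=s["ee_rot"];T=np.eye(4);T[:3,:3]=R.from_quat([q[1],q[2],q[3],q[0]]).as_matrix();T[:3,3]=s["position"]
    M=np.linalg.inv(T@np.array(im["hand_eye"]));im["rvec"]=cv2.Rodrigues(M[:3,:3])[0];im["tvec"]=M[:3,3];return T
E
python3 - <<'E'
from h import *
s=get_state();im=get_image("wrist");T=wrist(s,im);print(tips_ahead,s["position"],T[:2,0])
try: print(tips_ahead())
except Exception as e: print(e)
a=im["pixels"].copy()
c=np.array([.465,-.324]);d=np.array([np.cos(.497),np.sin(.497)])
P=[[*c,.056],[*(c+.016*d),.0615]];uv=proj(im,P);print(uv)
for p,col in zip(uv,((0,255,0),(0,255,255))): cv2.circle(a,tuple(int(x) for x in p),3,col,-1)
save("w1.png",a)
for n in("rocker_on_end","switchbox"):
    for m in masks_of(im,n)[:2]:print(n,m["p"],m["xy"],at_z(im,m["xy"],.057 if n[0]=="r" else .045))
E
```

```text
0.011 [ 0.49190643 -0.30766406  0.16805248] [ 0.48790044 -0.87287173]
'float' object is not callable
[[315.77794253 236.64217333]
 [316.12267365 220.99224051]]
rocker_on_end 0.93 [313.4, 223.4] [ 0.47476825 -0.31622923  0.057     ]
switchbox 0.82 [313.9, 212.7] [ 0.47992588 -0.3139263   0.045     ]
```

View pics/w1.png

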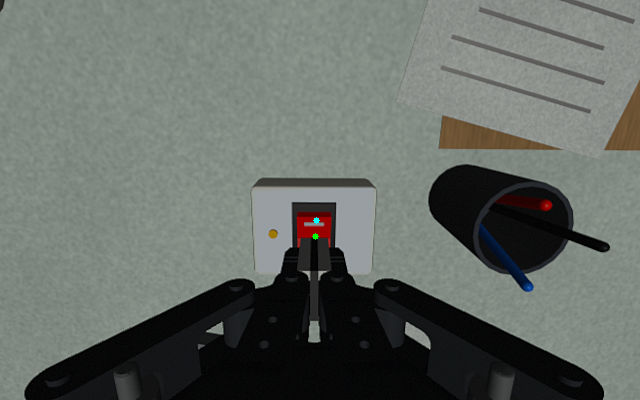

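Request:
play_rows --series '[{"fingers": 1,"dx": -6,"dy": -4,"dz": -20,"turn": 0},{"fingers": 1,"dx": -5,"dy": -3,"dz": -20,"turn": 0},{"fingers": 1,"dx": 0,"dy": 0,"dz": -20,"turn": 0},{"fingers": 1,"dx": 0,"dy": 0,"dz": -10,"turn": 0},{"fingers": 1,"dx": 0,"dy": 0,"dz": 0,"turn": 0},{"fingers": 1,"dx": 0,"dy": 0,"dz": 0,"turn": 0}]'

```text
clock: 3.02
position: [0.4765, -0.3232, 0.1003]
ee_rot: [0.004, 0.86, -0.511, 0.007]
contact_force: [-0.4, 0.6, 0.0]
width: 0.0003
```

Request:
play_rows --series '[{"fingers": 1,"dx": 3,"dy": 5,"dz": -8,"turn": 0},{"fingers": 1,"dx": 1,"dy": 2,"dz": -8,"turn": 0},{"fingers": 1,"dx": 0,"dy": 0,"dz": -4,"turn": 0},{"fingers": 1,"dx": 0,"dy": 0,"dz": 0,"turn": 0},{"fingers": 1,"dx": 0,"dy": 0,"dz": 0,"turn": 0}]'

```text
clock: 3.43
position: [0.4824, -0.3175, 0.0817]
ee_rot: [0.005, 0.859, -0.511, 0.01]
contact_force: [0.0, 0.1, 0.2]
width: -0.0005
```

Request:
play_rows --series '[{"fingers": 1,"dx": -1,"dy": 2,"dz": -4,"turn": 0},{"fingers": 1,"dx": 0,"dy": 0,"dz": -3,"turn": 0},{"fingers": 1,"dx": 0,"dy": 0,"dz": -3,"turn": 0},{"fingers": 1,"dx": 0,"dy": 0,"dz": -3,"turn": 0},{"fingers": 1,"dx": 0,"dy": 0,"dz": 0,"turn": 0}]'

```text
clock: 3.85
position: [0.4834, -0.3152, 0.0695]
ee_rot: [0.004, 0.859, -0.511, 0.012]
contact_force: [-0.9, 0.8, 0.4]
width: -0.0001
```

Request:
play_rows --series '[{"fingers": 1,"dx": 0,"dy": 0,"dz": -2,"turn": 0},{"fingers": 1,"dx": 0,"dy": 0,"dz": -2,"turn": 0},{"fingers": 1,"dx": 0,"dy": 0,"dz": -1,"turn": 0},{"fingers": 1,"dx": 0,"dy": 0,"dz": 0,"turn": 0}]'

```text
clock: 4.18
position: [0.4836, -0.3153, 0.0675]
ee_rot: [0.004, 0.859, -0.511, 0.013]
contact_force: [-0.0, 0.3, -1.2]
width: -0.0
```

Request:
play_rows --series '[{"fingers": 1,"dx": 0,"dy": 0,"dz": -2,"turn": 0},{"fingers": 1,"dx": 0,"dy": 0,"dz": -2,"turn": 0},{"fingers": 1,"dx": 0,"dy": 0,"dz": -2,"turn": 0}]'

```text
clock: 4.43
position: [0.4837, -0.3157, 0.0669]
ee_rot: [0.005, 0.859, -0.511, 0.014]
contact_force: [-2.6, 2.7, 16.2]
width: -0.0003
```

It bottomed out at tip height 0.056 with 16 N. I'll lift off and check.

Request:
play_rows --series '[{"fingers": 1,"dx": 0,"dy": 0,"dz": -2,"turn": 0},{"fingers": 1,"dx": 0,"dy": 0,"dz": 10,"turn": 0},{"fingers": 1,"dx": 0,"dy": 0,"dz": 25,"turn": 0},{"fingers": 1,"dx": 0,"dy": 0,"dz": 30,"turn": 0},{"fingers": 1,"dx": 0,"dy": 0,"dz": 30,"turn": 0},{"fingers": 1,"dx": 0,"dy": 0,"dz": 30,"turn": 0},{"fingers": 1,"dx": 0,"dy": 0,"dz": 25,"turn": 0},{"fingers": 1,"dx": -5,"dy": 20,"dz": 20,"turn": 0},{"fingers": 1,"dx": -5,"dy": 20,"dz": 0,"turn": 0},{"fingers": 1,"dx": 0,"dy": 0,"dz": 0,"turn": 0},{"fingers": 1,"dx": 0,"dy": 0,"dz": 0,"turn": 0}]'

```text
clock: 5.35
position: [0.469, -0.2742, 0.239]
ee_rot: [0.006, 0.859, -0.512, 0.011]
contact_force: [-0.5, -0.1, -0.2]
width: 0.0
```

```bash
python3 - <<'E'
from h import *
s=get_state();w=get_image("wrist")["pixels"];b=get_image("scene")["pixels"]
B=cv2.resize(b[150:210,215:275],(400,400),interpolation=cv2.INTER_CUBIC)
save("w2.png",np.hstack([w[100:400,120:520],B[50:350]]))
print(s["position"],s["qpos"],s["ee_rot"])
E
```

```text
[ 0.46903354 -0.27417956  0.23898425] [-0.65041088  0.21857105  1.59319563 -0.01053737  1.30654702  0.42662165] [ 0.00636918  0.85907585 -0.51169052  0.01099663]
```

View pics/w2.png

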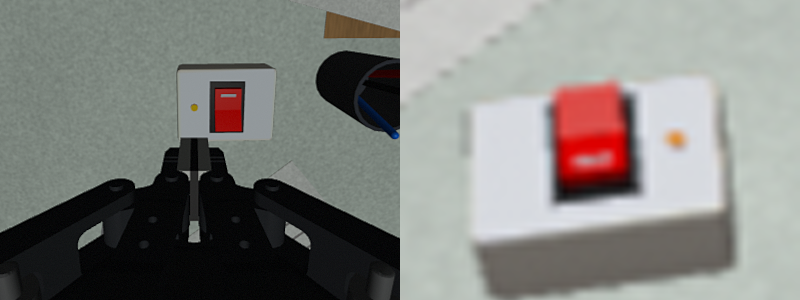

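The rocker is over: in the wrist crop at (228,95) the bar half lies level, and in the scene crop the opposite half is now raised. Pen cup undisturbed. On to blue.

Request:
play_rows --series '[{"fingers": 1,"dx": 6,"dy": 29,"dz": 0,"turn": -0.03},{"fingers": 1,"dx": 6,"dy": 29,"dz": 0,"turn": -0.03},{"fingers": 1,"dx": 6,"dy": 29,"dz": 0,"turn": -0.03},{"fingers": 1,"dx": 6,"dy": 29,"dz": 0,"turn": -0.03},{"fingers": 1,"dx": 6,"dy": 29,"dz": 0,"turn": -0.03},{"fingers": 1,"dx": 6,"dy": 29,"dz": 0,"turn": -0.03},{"fingers": 1,"dx": 6,"dy": 29,"dz": 0,"turn": -0.03},{"fingers": 1,"dx": 6,"dy": 29,"dz": 0,"turn": -0.03},{"fingers": 1,"dx": 6,"dy": 29,"dz": 0,"turn": -0.03},{"fingers": 1,"dx": 6,"dy": 29,"dz": 0,"turn": -0.03},{"fingers": 1,"dx": 6,"dy": 29,"dz": 0,"turn": -0.03},{"fingers": 1,"dx": 6,"dy": 29,"dz": 0,"turn": -0.03},{"fingers": 1,"dx": 2,"dy": 10,"dz": 0,"turn": -0.02},{"fingers": 1,"dx": 0,"dy": 0,"dz": 0,"turn": 0},{"fingers": 1,"dx": 0,"dy": 0,"dz": 0,"turn": 0}]'

```text
clock: 6.7
position: [0.5423, 0.0924, 0.2139]
ee_rot: [0.017, 0.737, -0.675, -0.005]
contact_force: [-0.2, 0.4, -0.2]
width: 0.0002
```

```bash
python3 - <<'E'
from h import *
s=get_state();im=get_image("wrist");T=wrist(s,im);print(s["position"],T[:,0],T[:,2])
a=im["pixels"].copy()
for p in proj(im,[[.545,.107,.136],[.537,.218,.136]]): cv2.circle(a,tuple(int(x) for x in p),3,(255,255,255),-1);print(p)
save("w3.png",a)
hsv=cv2.cvtColor(im["pixels"],cv2.COLOR_RGB2HSV);h=hsv[...,0]
for n,r in dict(blue=(100,120),green=(50,80),yellow=(22,35),red=(0,8)).items():
    m=((h>=r[0])&(h<=r[1])&(hsv[...,1]>110)&(hsv[...,2]>60)).astype(np.uint8)
    k,l,st,ce=cv2.connectedComponentsWithStats(m)
    for i in 1+st[1:,4].argsort()[::-1][:2]: print(n,st[i],np.round(at_z(im,ce[i],.136),4))
E
```

```text
[0.54229003 0.09240013 0.21388309] [ 0.08761565 -0.99603612  0.01534723  0.        ] [-0.03142259 -0.01816222 -0.99934116  0.        ]
[293.46309943 204.57496486]
[135.30839178 203.08935412]
blue [ 273  190   37   34 1207] [0.5436 0.1086 0.136 ]
green [ 112  187   42   35 1266] [0.5361 0.22   0.136 ]
green [600 380  21  19 284] [ 0.3959 -0.187   0.136 ]
yellow [ 193  186   40   38 1370] [0.5407 0.1638 0.136 ]
yellow [  0 174  24  56 602] [0.5285 0.3061 0.136 ]
red [  68  134  366   18 3397] [0.5862 0.1394 0.136 ]
red [ 350  191   38   35 1209] [0.5468 0.0532 0.136 ]
```

View pics/w3.png

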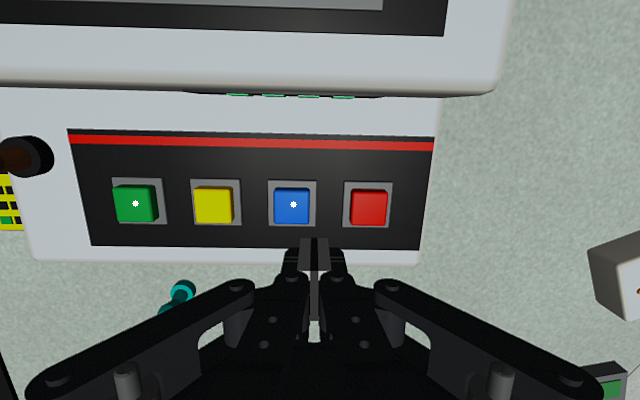

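Fingers shut between blue and red in the picture. Wrist, top and scene estimates of blue agree within 3 mm, at (0.544, 0.108). I'll shift over it and come down to just above.

Request:
play_rows --series '[{"fingers": 1,"dx": 1,"dy": 8,"dz": 0,"turn": 0},{"fingers": 1,"dx": 1,"dy": 7,"dz": 0,"turn": 0},{"fingers": 1,"dx": 0,"dy": 0,"dz": 0,"turn": 0},{"fingers": 1,"dx": 0,"dy": 0,"dz": -12,"turn": 0},{"fingers": 1,"dx": 0,"dy": 0,"dz": -12,"turn": 0},{"fingers": 1,"dx": 0,"dy": 0,"dz": -10,"turn": 0},{"fingers": 1,"dx": 0,"dy": 0,"dz": -8,"turn": 0},{"fingers": 1,"dx": 0,"dy": 0,"dz": 0,"turn": 0},{"fingers": 1,"dx": 0,"dy": 0,"dz": 0,"turn": 0}]'

```text
clock: 7.5
position: [0.5448, 0.1024, 0.1699]
ee_rot: [0.018, 0.735, -0.678, -0.005]
contact_force: [1.0, 0.3, -0.8]
width: -0.0002
```

Request:
play_rows --series '[{"fingers": 1,"dx": 0,"dy": 5,"dz": -3,"turn": 0},{"fingers": 1,"dx": -1,"dy": 2,"dz": -3,"turn": 0},{"fingers": 1,"dx": 0,"dy": 0,"dz": -3,"turn": 0},{"fingers": 1,"dx": 0,"dy": 0,"dz": 0,"turn": 0},{"fingers": 1,"dx": 0,"dy": 0,"dz": 0,"turn": 0}]'

```text
clock: 7.92
position: [0.5446, 0.1102, 0.1615]
ee_rot: [0.017, 0.735, -0.678, -0.004]
contact_force: [0.5, 0.7, 0.4]
width: 0.0
```

Tip height is 0.1505, and xy is within 2 mm of the target. Pressing down to tip 0.129 (TCP 0.140).

Request:
play_rows --series '[{"fingers": 1,"dx": 0,"dy": -1,"dz": -4,"turn": 0},{"fingers": 1,"dx": 0,"dy": 0,"dz": -4,"turn": 0},{"fingers": 1,"dx": 0,"dy": 0,"dz": -4,"turn": 0},{"fingers": 1,"dx": 0,"dy": 0,"dz": -3,"turn": 0},{"fingers": 1,"dx": 0,"dy": 0,"dz": -3,"turn": 0},{"fingers": 1,"dx": 0,"dy": 0,"dz": -2,"turn": 0},{"fingers": 1,"dx": 0,"dy": 0,"dz": -2,"turn": 0}]'

```text
clock: 8.5
position: [0.5455, 0.1093, 0.1397]
ee_rot: [0.016, 0.735, -0.678, -0.003]
contact_force: [-5.8, 0.1, 21.1]
width: 0.0003
```

Fully in: tip 0.1287, 21 N. Lift and move to green (0.5365, 0.219).

Request:
play_rows --series '[{"fingers": 1,"dx": 0,"dy": 0,"dz": -1,"turn": 0},{"fingers": 1,"dx": 0,"dy": 0,"dz": -1,"turn": 0},{"fingers": 1,"dx": 0,"dy": 0,"dz": 6,"turn": 0},{"fingers": 1,"dx": 0,"dy": 0,"dz": 15,"turn": 0},{"fingers": 1,"dx": 0,"dy": 0,"dz": 20,"turn": 0},{"fingers": 1,"dx": 0,"dy": 0,"dz": 20,"turn": 0},{"fingers": 1,"dx": 0,"dy": 0,"dz": 10,"turn": 0},{"fingers": 1,"dx": -2,"dy": 25,"dz": 0,"turn": 0},{"fingers": 1,"dx": -2,"dy": 25,"dz": 0,"turn": 0},{"fingers": 1,"dx": -2,"dy": 25,"dz": 0,"turn": 0},{"fingers": 1,"dx": -2,"dy": 20,"dz": 0,"turn": 0},{"fingers": 1,"dx": 0,"dy": 6,"dz": 0,"turn": 0},{"fingers": 1,"dx": 0,"dy": 0,"dz": 0,"turn": 0},{"fingers": 1,"dx": 0,"dy": 0,"dz": 0,"turn": 0}]'

```text
clock: 9.67
position: [0.5369, 0.2118, 0.2134]
ee_rot: [0.016, 0.734, -0.679, -0.002]
contact_force: [-0.4, -0.3, -0.5]
width: -0.0
```

```bash
python3 - <<'E'
from h import *
s=get_state();im=get_image("wrist");T=wrist(s,im);print(s["position"],T[:,0],T[:,2])
save("w4.png",im["pixels"])
hsv=cv2.cvtColor(im["pixels"],cv2.COLOR_RGB2HSV);h=hsv[...,0]
for n,r in dict(blue=(100,120),green=(50,80),yellow=(22,35),red=(0,8)).items():
    m=((h>=r[0])&(h<=r[1])&(hsv[...,1]>110)&(hsv[...,2]>60)).astype(np.uint8)
    k,l,st,ce=cv2.connectedComponentsWithStats(m)
    for i in 1+st[1:,4].argsort()[::-1][:2]: print(n,st[i],np.round(at_z(im,ce[i],.136),4))
E
```

```text
[0.53689423 0.21176238 0.21340824] [ 0.07772492 -0.99677834  0.01979341  0.        ] [-0.02473562 -0.02177539 -0.99945684  0.        ]
blue [ 432  193   39   33 1129] [0.5451 0.113  0.136 ]
green [ 284  195   35   34 1185] [0.5357 0.2204 0.136 ]
green [110 224  12   7  77] [0.5146 0.352  0.136 ]
yellow [  75   87  102  150 4263] [0.5514 0.3379 0.136 ]
yellow [ 360  193   38   36 1288] [0.5404 0.1652 0.136 ]
red [ 238  143  356   13 3260] [0.5857 0.1462 0.136 ]
red [ 511  194   42   37 1230] [0.5467 0.0536 0.136 ]
```

View pics/w4.png

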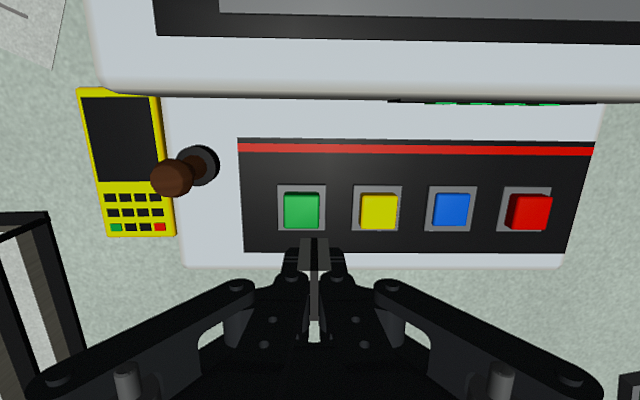

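Blue's face now sits lower in its bezel at (451,209), red and yellow are up, and the stamp is clear at (180,172). Green at (285–318, 195–228) measures (0.536, 0.219), agreeing with the earlier estimates.

Request:
play_rows --series '[{"fingers": 1,"dx": 0,"dy": 6,"dz": 0,"turn": 0},{"fingers": 1,"dx": 0,"dy": 0,"dz": -12,"turn": 0},{"fingers": 1,"dx": 0,"dy": 0,"dz": -12,"turn": 0},{"fingers": 1,"dx": 0,"dy": 0,"dz": -12,"turn": 0},{"fingers": 1,"dx": 0,"dy": 0,"dz": -9,"turn": 0},{"fingers": 1,"dx": 0,"dy": 0,"dz": 0,"turn": 0},{"fingers": 1,"dx": 0,"dy": 0,"dz": 0,"turn": 0}]'

```text
clock: 10.3
position: [0.5388, 0.2125, 0.167]
ee_rot: [0.016, 0.731, -0.682, -0.001]
contact_force: [1.1, 0.1, 0.0]
width: 0.0001
```

Request:
play_rows --series '[{"fingers": 1,"dx": -1,"dy": 4,"dz": -3,"turn": 0},{"fingers": 1,"dx": -1,"dy": 2,"dz": -3,"turn": 0},{"fingers": 1,"dx": 0,"dy": 0,"dz": 0,"turn": 0},{"fingers": 1,"dx": 0,"dy": 0,"dz": 0,"turn": 0}]'

```text
clock: 10.63
position: [0.5377, 0.2188, 0.162]
ee_rot: [0.015, 0.731, -0.683, 0.0]
contact_force: [0.4, 0.0, 0.2]
width: 0.0
```

Request:
play_rows --series '[{"fingers": 1,"dx": 0,"dy": 0,"dz": -4,"turn": 0},{"fingers": 1,"dx": 0,"dy": 0,"dz": -4,"turn": 0},{"fingers": 1,"dx": 0,"dy": 0,"dz": -4,"turn": 0},{"fingers": 1,"dx": 0,"dy": 0,"dz": -3,"turn": 0},{"fingers": 1,"dx": 0,"dy": 0,"dz": -3,"turn": 0},{"fingers": 1,"dx": 0,"dy": 0,"dz": -2,"turn": 0},{"fingers": 1,"dx": 0,"dy": 0,"dz": -2,"turn": 0}]'

```text
clock: 11.22
position: [0.5386, 0.2194, 0.1401]
ee_rot: [0.014, 0.731, -0.682, 0.001]
contact_force: [-0.7, 0.3, 3.3]
width: 0.0002
```

Request:
play_rows --series '[{"fingers": 1,"dx": 0,"dy": 0,"dz": -2,"turn": 0},{"fingers": 1,"dx": 0,"dy": 0,"dz": -2,"turn": 0}]'

```text
clock: 11.38
position: [0.5387, 0.2195, 0.1398]
ee_rot: [0.013, 0.731, -0.682, 0.001]
contact_force: [-3.3, -0.4, 15.0]
width: 0.0002
```

Green bottomed at tip 0.1288 with 15 N. Lift and retreat for the final check.

Request:
play_rows --series '[{"fingers": 1,"dx": 0,"dy": 0,"dz": -1,"turn": 0},{"fingers": 1,"dx": 0,"dy": 0,"dz": 6,"turn": 0},{"fingers": 1,"dx": 0,"dy": 0,"dz": 15,"turn": 0},{"fingers": 1,"dx": 0,"dy": 0,"dz": 20,"turn": 0},{"fingers": 1,"dx": 0,"dy": 0,"dz": 25,"turn": 0},{"fingers": 1,"dx": 0,"dy": 0,"dz": 25,"turn": 0},{"fingers": 1,"dx": 0,"dy": 0,"dz": 20,"turn": 0},{"fingers": 1,"dx": -10,"dy": -15,"dz": 0,"turn": 0},{"fingers": 1,"dx": -10,"dy": -25,"dz": 0,"turn": 0},{"fingers": 1,"dx": -10,"dy": -25,"dz": 0,"turn": 0},{"fingers": 1,"dx": 0,"dy": 0,"dz": 0,"turn": 0},{"fingers": 1,"dx": 0,"dy": 0,"dz": 0,"turn": 0},{"fingers": 1,"dx": 0,"dy": 0,"dz": 0,"turn": 0}]'

```text
clock: 12.47
position: [0.5074, 0.1527, 0.2562]
ee_rot: [0.012, 0.731, -0.682, 0.002]
contact_force: [0.5, -0.1, -0.6]
width: -0.0003
```

```bash
python3 - <<'E'
from h import *
im=get_image("wrist");b=get_image("scene")["pixels"]
save("w5.png",np.hstack([im["pixels"][60:300,80:600][:,:480],cv2.resize(b[150:270,190:510],(320,120))[:,:].repeat(2,0)]))
b0=cv2.cvtColor(cv2.imread("pics/scene1.png"),cv2.COLOR_BGR2RGB)
d=np.abs(b.astype(int)-b0).max(2)
for n,(x0,x1,y0,y1) in dict(cup=(165,215,160,215),term=(475,520,243,310),stamp=(450,475,228,250)).items(): print(n,(d[y0:y1,x0:x1]>40).sum())
print(get_state()["position"])
E
```

```text
cup 0
term 0
stamp 0
[0.50777699 0.15325775 0.25600201]
```

View pics/w5.png

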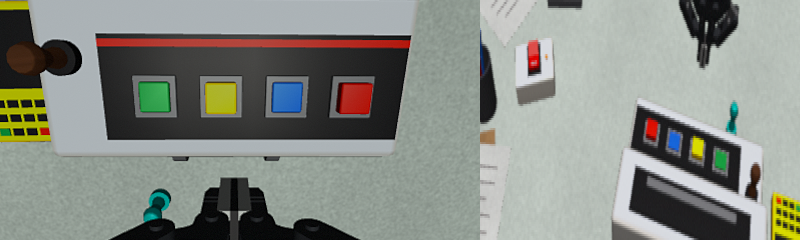

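Green at (153,97) and blue at (287,96) sit in their bezels. Red and yellow were never touched. Cup, terminal and stamp show no pixel change. Handing in.

```bash
python3 -c "
from rig import *
print(sign_off())"
```

```text
the job is handed in; nothing more can be done
None
```

The job is done and handed in at about 12.6 s; `sign_off` reported no verdict. With the fingers shut, I pushed the rocker's white-bar end down, then pressed the blue key, then the green key.

- **Rocker:** it stopped at tip height 0.056 m with 16 N. The pictures afterwards show the bar half level and the other half raised.
- **Blue and green keys:** they bottomed at tip heights 0.1287 m (21 N) and 0.1288 m (15 N). Fully in is 0.129 m.
- **Red and yellow keys:** the arm never went down onto them. The last picture doesn't clearly show yellow's height against blue's, so that rests on not having touched it.
- **Terminal, stamp and pen cup:** the scene image shows no pixel change around any of them since the start.
- **At hand-in:** the gripper was free in the air, about 0.11 m above the keys.

No check failed. The tool tilted about 2° during the run, with no effect seen on the presses.

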